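# Clip the light-shield panel into the instrument and lock it

### The arm

A 6-joint arm with a two-finger parallel gripper is mounted at the origin on the work surface. World frame = base frame: x ahead of the robot, y to its left, z up, the work surface at z = 0. Lengths are in mm, angles in rad, forces in N, time in s.
With the tool pointing down it reaches from about 400 to 925 mm from the base axis. Payload 12.5 kg.
Tool frame: the origin (TCP) lies at the very end of the fingers, on their centre line; the grasp point (between the pads) lies env.grip_point_offset behind it (env.grip_point_offset is the distance from the TCP to the grasp point, in mm); y points along the fingers, z is the direction in which the jaws open and shut, and the axes are right-handed (so a half turn about y gives the same grasp; the last joint's range is limited). The gripper opens to 95 mm and grips with 3 to 60 N. Pads are 20 mm wide; open, the fingers measure 119 mm over their backs; the gripper's body (75 mm by 180 mm) begins 59 mm behind the grasp point.
Start: joints at [-1.261, 0.491, 1.559, -0, 1.092, -0.106], TCP at [252.475, -571.754, 214.661] pointing down, gripper open.
Joint ranges: [-3.1, 3.1], [-0.84, 2.19], [0.05, 2.79], [-1.13, 4.28], [0.06, 2.93], [-2.69, 2.69]. Speed limits (rad/s): [2.22, 2.22, 2.79, 3.14, 3.14, 3.14].

### API

Orientations are given as [roll, pitch, yaw] about the fixed x, y, z axes, in that order (R = Rz(yaw) Ry(pitch) Rx(roll)).
In Python, from cell import readout, read_camera, env, nets gives the robot as it stands.
- The arm moves only by the tool apply_moves, never from a script. Its argument "increments" is a list of rows, each a list of 3 entries, a list of its own where there are three numbers: the shift along the tool's x, y, z in cm, then the turn, a rotation vector about the tool's x, y, z in degrees, then the finger opening in cm, from 0 to 9.51. A call has exactly 5 rows; each row shifts and turns the pose as measured when the row begins, along the tool's axes as they then stand; what a row does not reach is not made up. A row lasts 1/8 s, in which the tool goes at most 62.5 mm and 10.7 degrees, less where a joint would pass 70% of its speed; a pose out of reach is approached as far as the arm can. A call with a gripper value outside its range is refused whole. The fingers move at their own pace and stop on an object; the grip force is fixed at half the most. Time passes only in rows, so rows that do not move let the fingers close, or fill a call up. It gives the time, the measured TCP pose, the force and the opening at its end, in the units of the state.
- readout.state(): the state, without advancing time (a new reading comes with each control period).
- read_camera(name): name is "side" or "top" or "wrist"; returns a dict with "img" (420x560x3 uint8, red, green, blue), "vfov" (degrees; the focal length in pixels is half the picture's height over the tangent of half this angle, whatever the lens; pixels are square), "cx", "cy" (the principal point, pixels), "distortion" ([k1, k2, p1, p2, k3] as OpenCV has them; the pictures are not rectified), "rvec" (rotation vector, rad) and "tvec" (3), from world to camera coordinates, as OpenCV has them; the wrist camera has in their place "mount" (4x4, takes a point from camera to tool coordinates, whose origin is the TCP and whose axes are the tool frame's). Camera axes: x right, y down, z forward; pixel columns grow to the right and rows downward; lengths in mm; the calibration is good to about 2 mm. A picture is of the moment at which its call begins: read the wrist's pose just before it. There is no depth.
- env.job_done(): hands the job in, once; it reports no verdict.
Trained networks look in a picture, given as the dict that the camera call returned (one of the last four; its "shot" number tells which), for a name from the list of things; names that differ only in an ending like _2 or _b are one class to them, and where a whole thing is asked for, a point or a joint stands for the part that bears it (a point fixed in the world has none). Each returns a list of dicts, best first, with "confidence" (0 to 1); they miss things now and then, are a little off and sometimes report something else, mostly with a low value. They report only what shows in the picture. A call takes as long as a camera call. They do not tell look-alikes from the thing itself.
- nets.look_for(picture, thing): "point" ([x, y, z] in mm, in the coordinates of the camera as it stood for that picture, good to about 4 mm: the middle of the surface that is visible of it).
- nets.mark_of(picture, thing): "point" ([x, y, z] in mm, in the coordinates of the camera as it stood for that picture, good to about 4 mm: a listed point, or the origin of a listed thing).
The state is a dict: "t": time; "joints": joint angles; "qvel": joint speeds; "tau": joint torques, N m; "eef_pos": TCP position; "tcp_rot": TCP orientation; "ft_force": force on the tool from outside, world axes, zero at the start; "moment": the same for the moment, N m; "opening": opening from 0.0 (shut) to 1.0 (fully open).
Only numpy, scipy, OpenCV 4.12 (cv2) and the standard library are available. Lean on these libraries where they do the work, as an engineer would, in place of code of your own. Each camera call takes 0.05 s, during which the arm holds its last target. There are 200 camera calls.

### The job

Take the blue light-shield panel out of the grey storage rack and press it straight down into the spring-clip slot of the white instrument until it is fully home and upright, then slide the red-gripped lock all the way in so that its tongue covers the panel's shoulder. Leave the yellow panel and all the other things on the bench where they stand.

Things in the scene. Friction and masses are not known exactly. Their poses are not given: they have to be found in the camera images.
- panel_blue: Blue upright panel, 130 wide (y), 6 thick (x), 110 mm tall, ~0.13 kg; origin: centre of underside. Full width to 60 mm height (shoulders, |y| 35-65), then 70 wide; from 80 to 110 mm a grip bar 16 thick (x), 60 long (y), to pinch from above. Black bead 12 mm thick on the lower edge, |y|<40. Fits either way round. Starts upright (to 3 deg) in a rack slot, width along the rack's y.
- panel_amber: Yellow panel of the same shape and size as the blue one, standing in the rack's other slot. Stays there.
- rack: Fixed storage rack, aluminium base 165 (x) x 155 (y) x 10 mm, origin under its centre. Two plain slots along y at x = -45 and +45 mm; each panel stands on the base between grey end posts (|y| 53-72 mm, tops 55 mm above the bench), loose: it lifts straight out.
- dock: Fixed white instrument, 170 (x) x 300 (y) mm, origin under its centre, top at 46 mm. Open well 64 x 148 mm in its top with the slot along y, centre y = +60 mm; the raised part (60 mm) on its -y side carries the lock. Black channels at the slot's ends guide the panel's 6 mm thick ends: 9 mm wide, flared tops 69 mm above the bench, 3 mm play at each end of the panel.
- slot_seat (a point): Centre of the slot's floor, 12 mm above the bench, axes as the instrument's (panel's thickness x, width y). A panel fully home has its origin here. Orange sprung rollers (y = -25, +25 mm) stop the bead with the panel 16 mm above home; about 13 N downward spreads them, and below about 7 mm they snap over the bead, pull the panel home and hold it.
- lock_grip (a point): Point in the lock's red grip, 12 mm below its top; axes as the instrument's. Grip 14 (x) x 26 (y) x 38 mm, top 113 mm above the bench. The lock's steel tongue points to the slot, 76 to 84 mm above the bench: it passes over the shoulder of a panel that is home (72 mm) but strikes one that is not, and blocks the slot if slid in first.
- lock (a joint): Lock slider, in m: 0 = fully out (red marks), 0.060 = fully in at its end stop (green marks). Grows as the grip moves along the instrument's +y, towards the slot. Needs 2 to 3 N, stays where it is left. It starts between 0 and 0.015.
- beaker: Clear beaker, 74 mm diameter, 100 mm tall, origin under its centre. Bystander.
- wash_bottle: White bottle, 68 mm diameter, 170 mm tall, origin under its centre. Bystander.
- spray_bottle: Small bottle with a blue band, 52 mm diameter, 160 mm tall, origin under its centre. Bystander.
- cell_block: Flat blue block, 70 x 42 x 18 mm, origin under its centre. Bystander.
- pen: White and blue pen lying along its x, 130 x 11 x 10 mm, origin under its centre. Bystander.
- jar: Amber jar, 64 mm diameter, 70 mm tall, origin under its centre. Bystander.
- cell_tray: Clear tray with red rim holding white cells, 130 (x) x 190 (y) x 38 mm, origin under its centre. Bystander.
Not all that is in view belongs to the job. What is meant by the panel_blue is not pink, and is the larger of those in its own colour.

How it is judged:
By the outcome, as a careful person would: the job done as asked, in the order asked, and still so for the second after the job is handed in, with the robot touching nothing.
It also fails if it takes over 58 s, if anything falls off the work surface, if the arm or the gripper's body presses on something with over 40 N, if the wrist force passes 120 N, or if a joint passes its speed limit or range.

## Working session

There is one attempt and no reset: what is moved stays moved. The work goes in short steps, Python scripts to look and compute and a tool call to move; the robot and the scene stay as the last step left them, time stands still between calls to the robot, and variables do not carry over. Pictures are saved under pics/ and viewed, about 8 in all and at most 12, crops included, and the job is handed in when it is done.

Besides the shell and the picture viewer there is one more tool, called after ">>>" as name(argument=value, ...) on one line, values as JSON. apply_moves: Moves the arm, as the interface text tells. Its arguments: {"type":"object","properties":{"increments":{"type":"array"}},"required":["increments"]}

```bash
mkdir -p pics; ls; cat > h.py <<'E'
import numpy as np, cv2
from scipy.spatial.transform import Rotation as Ro
from cell import readout, read_camera, env, nets
def K(p):
    f=210/np.tan(np.radians(p["vfov"])/2); return np.array([[f,0,p["cx"]],[0,f,p["cy"]],[0,0,1.]])
def pose(p,s=None):
    "camera-to-world R,t"
    if "rvec" in p:
        R=Ro.from_rotvec(np.ravel(p["rvec"])).as_matrix(); return R.T,-R.T@np.ravel(p["tvec"])
    T=np.eye(4);T[:3,:3]=Ro.from_euler('xyz',s["tcp_rot"]).as_matrix();T[:3,3]=s["eef_pos"]
    T=T@np.array(p["mount"]); return T[:3,:3],T[:3,3]
def w(p,pt,s=None):
    R,t=pose(p,s); return R@np.array(pt)+t
def ray(p,uv,z,s=None):
    "world point at height z seen at pixel uv"
    R,t=pose(p,s); n=cv2.undistortPoints(np.array([[uv]],float),K(p),np.array(p["distortion"],float)).ravel()
    d=R@np.array([n[0],n[1],1]); return t+d*(z-t[2])/d[2]
def pix(p,X,s=None):
    R,t=pose(p,s); return cv2.projectPoints(((np.array(X,float).reshape(-1,3)-t)@R),np.zeros(3),np.zeros(3),K(p),np.array(p["distortion"],float))[0].reshape(-1,2)
def save(p,name,box=None,k=1):
    im=p["img"]
    if box: im=im[box[1]:box[3],box[0]:box[2]]
    cv2.imwrite("pics/"+name,cv2.resize(im[:,:,::-1],None,fx=k,fy=k,interpolation=cv2.INTER_CUBIC))
E
python3 - <<'E'
from h import *
print(readout.state(), env.grip_point_offset)
out=[]
for c in("top","side"):
    p=read_camera(c); out.append(p["img"])
    print(c,pose(p)[1],p["vfov"])
    for n in("panel_blue","panel_amber","rack","dock","slot_seat","lock_grip"):
        for r in nets.mark_of(p,n)[:3]: print(n,r["confidence"],w(p,r["point"]).round(1),pix(p,w(p,r["point"])).round())
cv2.imwrite("pics/a.png",cv2.resize(np.vstack(out)[:,:,::-1],None,fx=.71,fy=.71)); 
cv2.imwrite("pics/top.png",out[0][:,:,::-1]); cv2.imwrite("pics/side.png",out[1][:,:,::-1])
E
```

```text
pics
{'t': 0.0, 'joints': array([-1.26057813e+00,  4.91550881e-01,  1.55947162e+00,  1.53027939e-05,
        1.09167427e+00, -1.05589786e-01]), 'qvel': array([ 0.00061243,  0.00186136,  0.00092143, -0.00109115, -0.00057188,
       -0.00070318]), 'tau': array([ 2.19441237e-03, -6.12629628e+01, -2.58182073e+01,  6.94095762e-02,
        4.81126865e-02, -9.32708622e-05]), 'eef_pos': array([ 252.40968028, -571.49328857,  214.05950144]), 'tcp_rot': array([-1.57189286e+00,  1.29862940e-04, -2.72579180e+00]), 'ft_force': array([ 0.35339051, -0.84940209,  0.60365783]), 'moment': array([0.04788851, 0.01560719, 0.03451361]), 'opening': 0.9985052859645498} 18.8
top [ 402.75241614  -22.15956226 1383.58393922] 49.06064253306441
panel_blue 0.7 [ 354.1 -204.8    2.4] [[352. 292.]]
panel_blue 0.69 [ 486.6 -266.5   11.4] [[373. 247.]]
panel_blue 0.65 [ 355.2 -413.7    1.3] [[424. 293.]]
panel_amber 0.85 [ 579.1 -242.6    9.3] [[364. 216.]]
rack 0.82 [ 533.2 -254.1   -0.8] [[368. 231.]]
rack 0.72 [ 484.2 -564.     3. ] [[474. 249.]]
dock 0.92 [551.1 211.6  -0.6] [[214. 224.]]
slot_seat 0.61 [558.5 277.1  16.4] [[191. 221.]]
lock_grip 0.57 [542.5  97.6 105.2] [[248. 224.]]
lock_grip 0.19 [591.7  17.2   2. ] [[278. 211.]]
side [ 452.60731774 1131.50648009  882.04259265] 50.92622615871154
panel_blue 0.73 [ 482.5 -266.3   11.6] [[300. 185.]]
panel_blue 0.52 [ 352.6 -419.3    1.3] [[335. 169.]]
panel_blue 0.51 [ 351.6 -211.6   -0.6] [[336. 198.]]
panel_amber 0.69 [ 577.1 -248.9   12.2] [[275. 186.]]
rack 0.62 [ 526.1 -257.1   -4.8] [[288. 189.]]
rack 0.58 [502.8 558.5   3.7] [[272. 382.]]
dock 0.76 [549.8 208.9   3.2] [[268. 273.]]
slot_seat 0.83 [551.8 266.6  10.2] [[265. 286.]]
lock_grip 0.7 [543.5  93.   99.3] [[275. 223.]]
```

View pics/top.png

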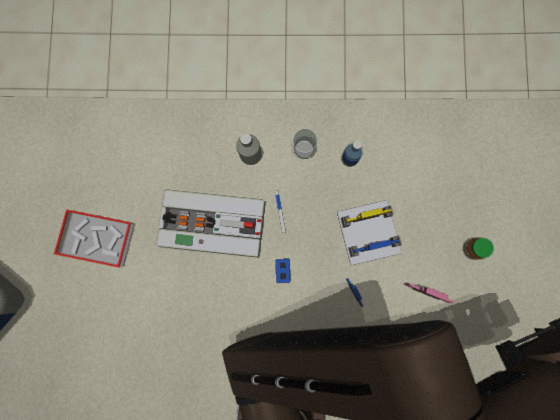

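View pics/side.png

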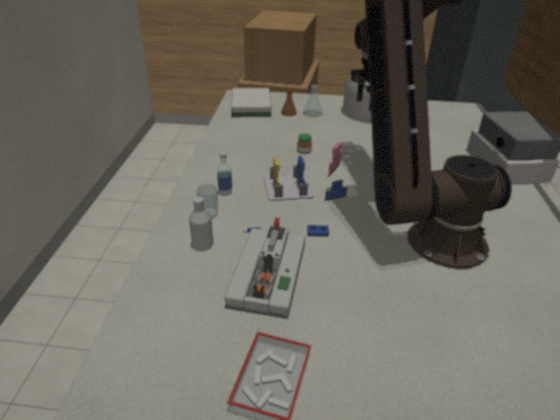

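The blue candidates are the rack panel at top (375,246), a small free-standing one at (355,291), and a pink one at (428,292). The rack panel fits because it is in the grey rack and is the larger blue one. I'll confirm with a crop and plan the approach.

```bash
cat >> h.py <<'E'
def plan(pos,yaw,op,n=5,rp=True):
    "print n rows from the current pose to TCP pos, yaw(deg), tool straight down"
    s=readout.state(); R0=Ro.from_euler('xyz',s["tcp_rot"]); p0=np.array(s["eef_pos"])
    R1=Ro.from_euler('xyz',[-np.pi/2,0,np.radians(yaw)]); rv=(R0.inv()*R1).as_rotvec(); d=(np.array(pos)-p0)/n
    for i in range(n):
        R=R0*Ro.from_rotvec(rv*i/n)
        print([list((R.inv().apply(d)/10).round(2)),list(np.degrees(rv/n).round(1)),op])
    print("tot",np.linalg.norm(d*n).round(1),np.degrees(rv).round(1))
E
python3 - <<'E'
from h import *
p=read_camera("wrist"); print(np.array(p["mount"]).round(2),p["vfov"])
im=cv2.imread("pics/side.png"); t=cv2.imread("pics/top.png")
a=cv2.resize(im[130:230,250:370],(600,500),interpolation=cv2.INTER_CUBIC)
cv2.imwrite("pics/c.png",a)
plan([484.5,-266,250],-78,9,10)
E
```

```text
[[   0.      0.96    0.29  -83.05]
 [  -0.     -0.29    0.96 -169.64]
 [   1.     -0.      0.     -1.25]
 [   0.      0.      0.      1.  ]] 67.13955557257249
[[np.float64(-3.36), np.float64(-0.35), np.float64(-1.86)], [np.float64(-0.0), np.float64(-7.8), np.float64(0.0)], 9]
[[np.float64(-3.58), np.float64(-0.35), np.float64(-1.39)], [np.float64(-0.0), np.float64(-7.8), np.float64(0.0)], 9]
[[np.float64(-3.73), np.float64(-0.35), np.float64(-0.89)], [np.float64(-0.0), np.float64(-7.8), np.float64(0.0)], 9]
[[np.float64(-3.82), np.float64(-0.35), np.float64(-0.37)], [np.float64(-0.0), np.float64(-7.8), np.float64(0.0)], 9]
[[np.float64(-3.84), np.float64(-0.35), np.float64(0.15)], [np.float64(-0.0), np.float64(-7.8), np.float64(0.0)], 9]
[[np.float64(-3.78), np.float64(-0.35), np.float64(0.67)], [np.float64(-0.0), np.float64(-7.8), np.float64(0.0)], 9]
[[np.float64(-3.65), np.float64(-0.35), np.float64(1.18)], [np.float64(-0.0), np.float64(-7.8), np.float64(0.0)], 9]
[[np.float64(-3.46), np.float64(-0.35), np.float64(1.67)], [np.float64(-0.0), np.float64(-7.8), np.float64(0.0)], 9]
[[np.float64(-3.2), np.float64(-0.35), np.float64(2.12)], [np.float64(-0.0), np.float64(-7.8), np.float64(0.0)], 9]
[[np.float64(-2.88), np.float64(-0.35), np.float64(2.54)], [np.float64(-0.0), np.float64(-7.8), np.float64(0.0)], 9]
tot 385.5 [ -0.  -78.2   0. ]
```

View pics/c.png

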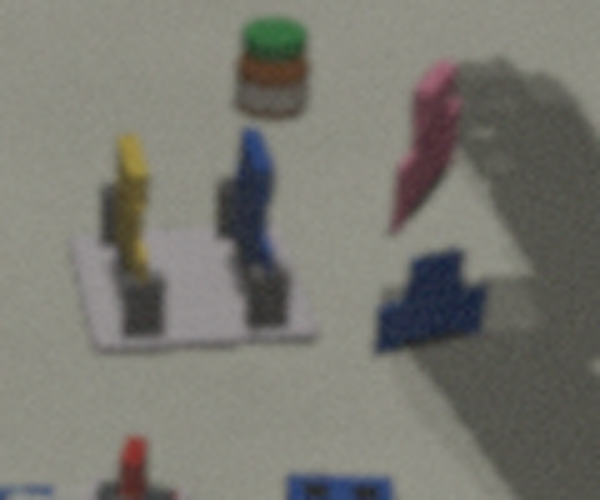

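The crop shows the blue rack panel at (255,200), taller than the free-standing small blue one at (430,300). The pink one at (430,140) is not wanted. Target confirmed, so I'm moving above it.

>>> apply_moves(increments=[[[-3.36, -0.35, -1.86], [0, -7.8, 0], 9], [[-3.58, -0.35, -1.39], [0, -7.8, 0], 9], [[-3.73, -0.35, -0.89], [0, -7.8, 0], 9], [[-3.82, -0.35, -0.37], [0, -7.8, 0], 9], [[-3.84, -0.35, 0.15], [0, -7.8, 0], 9]])

```text
t: 1.38
eef_pos: [369.1, -415.5, 232.1]
tcp_rot: [-1.571, -0.0, -2.028]
ft_force: [-0.2, 0.0, -0.8]
opening: 0.946
```

>>> apply_moves(increments=[[[-3.78, -0.35, 0.67], [0, -7.8, 0], 9], [[-3.65, -0.35, 1.18], [0, -7.8, 0], 9], [[-3.46, -0.35, 1.67], [0, -7.8, 0], 9], [[-3.2, -0.35, 2.12], [0, -7.8, 0], 9], [[-2.88, -0.35, 2.54], [0, -7.8, 0], 9]])

```text
t: 2.0
eef_pos: [484.8, -254.5, 250.8]
tcp_rot: [-1.57, -0.001, -1.325]
ft_force: [0.7, 0.1, -1.1]
opening: 0.945
```

```bash
python3 - <<'E'
from h import *
s=readout.state(); p=read_camera("wrist"); print(s["eef_pos"],np.degrees(s["tcp_rot"]),s["joints"].round(2))
for n in("panel_blue","panel_amber","rack"):
    for r in nets.mark_of(p,n)[:2]+nets.look_for(p,n)[:2]: print(n,r["confidence"],w(p,r["point"],s).round(1),pix(p,w(p,r["point"],s),s).round())
save(p,"w1.png",k=1.4)
p=read_camera("top")
for n in("dock","slot_seat","lock_grip"):
    for r in nets.mark_of(p,n)[:1]: print(n,r["confidence"],w(p,r["point"],s).round(1))
E
```

```text
[ 484.80571225 -254.47875546  250.83441535] [-8.99462163e+01 -8.54802511e-02 -7.59082433e+01] [-0.6   0.34  1.7  -0.    1.09 -0.85]
panel_blue 0.85 [ 3.550e+02 -4.173e+02  4.000e-01] [[166. 263.]]
panel_blue 0.76 [ 487.8 -268.6    7.4] [[278. 190.]]
panel_blue 0.89 [ 361.7 -205.5   70.4] [[178. 120.]]
panel_blue 0.85 [ 365.6 -386.4   66.6] [[160. 267.]]
panel_amber 0.85 [ 573.6 -247.8    9. ] [[345. 190.]]
panel_amber 0.89 [ 569.9 -242.1   73.9] [[354. 198.]]
rack 0.87 [ 530.6 -253.9   -0.8] [[312. 185.]]
rack 0.29 [ 758.7 -206.8    2. ] [[481. 193.]]
rack 0.92 [ 519.5 -243.7    6.9] [[306. 177.]]
dock 0.93 [548.7 214.2  -4.9]
slot_seat 0.7 [560.2 278.5  15.2]
lock_grip 0.75 [538.5  97.4 107.3]
```

View pics/w1.png

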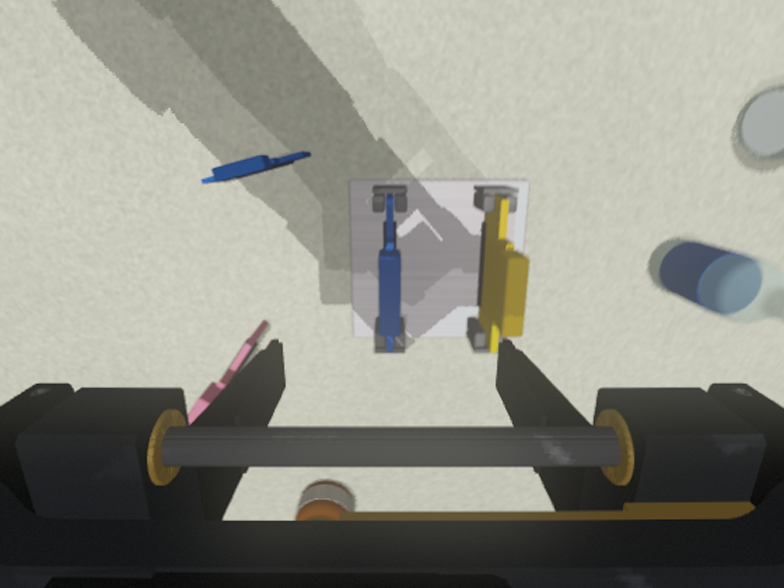

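Wrist view: the blue panel's bar runs about (390,252)–(390,333) in the enlarged picture, with posts at (389,197) and (389,335). The amber panel is on the right.

```bash
python3 - <<'E'
from h import *
s=readout.state(); p=read_camera("wrist")
k=1.4
for n,uv,z in(("bar far",(390,253),118),("bar near",(389,332),120),("left",(379,290),119),("right",(400,290),119),
  ("rackTL",(349,180),10),("rackTR",(528,180),10),("rackBL",(353,337),10)):
    print(n,ray(p,np.array(uv)/k,z,s).round(1))
plan([484.5,-266,160],-77,5,5)
im=p["img"].astype(int); m=(im[:,:,2]>im[:,:,0]+50)&(im[:,:,2]>im[:,:,1]+30)
m[:, :240]=0;m[:,320:]=0;m[260:]=0
for r in range(165,250,8):
    c=np.nonzero(m[r])[0]
    if len(c): print(r,c.min(),c.max(),ray(p,((c.min()+c.max())/2,r),120,s).round(1))
E
```

```text
bar far [ 478.2 -235.8  118. ]
bar near [ 491.2 -292.4  120. ]
left [ 476.9 -263.4  119. ]
right [ 491.3 -259.9  119. ]
rackTL [ 432.  -201.8   10. ]
rackTR [ 588.3 -163.5   10. ]
rackBL [ 468.  -349.6   10. ]
[[np.float64(0.19), np.float64(1.81), np.float64(-0.04)], [np.float64(-0.0), np.float64(0.2), np.float64(0.0)], 5]
[[np.float64(0.19), np.float64(1.81), np.float64(-0.04)], [np.float64(-0.0), np.float64(0.2), np.float64(0.0)], 5]
[[np.float64(0.19), np.float64(1.81), np.float64(-0.03)], [np.float64(-0.0), np.float64(0.2), np.float64(0.0)], 5]
[[np.float64(0.2), np.float64(1.81), np.float64(-0.03)], [np.float64(-0.0), np.float64(0.2), np.float64(0.0)], 5]
[[np.float64(0.2), np.float64(1.81), np.float64(-0.03)], [np.float64(-0.0), np.float64(0.2), np.float64(0.0)], 5]
tot 91.1 [-0.   0.8  0.1]
165 277 280 [ 474.4 -220.6  120. ]
173 277 281 [ 476.7 -228.   120. ]
189 272 286 [ 480.4 -243.3  120. ]
197 272 286 [ 482.3 -251.1  120. ]
205 272 285 [ 483.8 -259.1  120. ]
213 273 285 [ 486.2 -267.1  120. ]
221 273 285 [ 488.2 -275.2  120. ]
229 277 284 [ 491.7 -283.2  120. ]
245 277 281 [ 494.4 -300.6  120. ]
```

>>> apply_moves(increments=[[[0.2, 3.0, 0], [0, 0.3, 0], 5], [[0.2, 3.5, 0], [0, 0.3, 0], 5], [[0.2, 2.5, 0], [0, 0.2, 0], 5], [[0.2, 1.0, 0], [0, 0, 0], 5], [[0.1, 0, 0], [0, 0, 0], 5]])

```text
t: 3.22
eef_pos: [486.1, -266.8, 148.9]
tcp_rot: [-1.568, -0.003, -1.348]
ft_force: [0.4, -0.4, 0.7]
opening: 0.534
```

```bash
python3 - <<'E'
from h import *
s=readout.state(); p=read_camera("wrist"); print(s["eef_pos"],np.degrees(s["tcp_rot"]),s["opening"])
plan([484.7,-264,86],-76.7,5,4)
save(p,"w2.png",k=1.4)
E
```

```text
[ 486.13765098 -266.77673088  148.88607445] [-89.86451674  -0.17288978 -77.20855195] 0.5339315468392944
[[np.float64(-0.09), np.float64(1.58), np.float64(-0.03)], [np.float64(-0.0), np.float64(-0.1), np.float64(0.1)], 5]
[[np.float64(-0.09), np.float64(1.58), np.float64(-0.03)], [np.float64(-0.0), np.float64(-0.1), np.float64(0.1)], 5]
[[np.float64(-0.08), np.float64(1.58), np.float64(-0.03)], [np.float64(-0.0), np.float64(-0.1), np.float64(0.1)], 5]
[[np.float64(-0.08), np.float64(1.58), np.float64(-0.02)], [np.float64(-0.0), np.float64(-0.1), np.float64(0.1)], 5]
tot 63.4 [-0.2 -0.5  0.2]
```

View pics/w2.png

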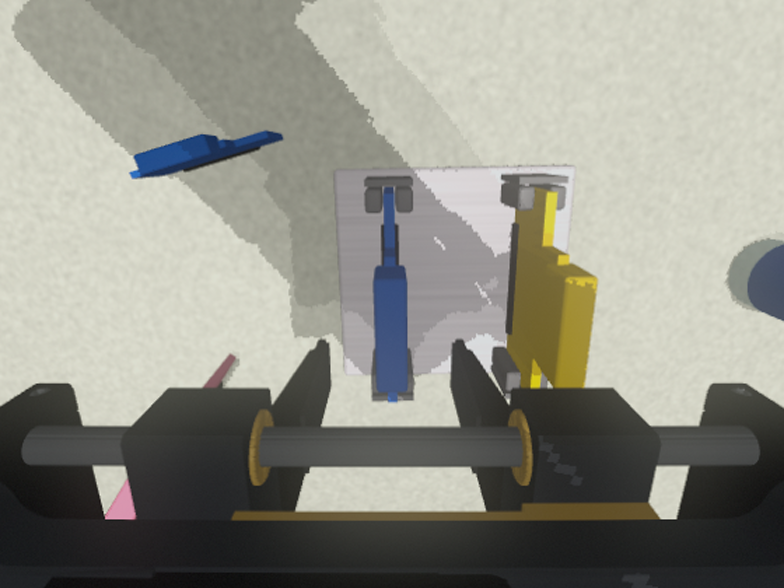

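The bar at (391,330) sits centred between the fingertips at (325,345) and (457,345), and the yellow panel is clear. Descending and gripping.

>>> apply_moves(increments=[[[-0.1, 2.0, 0], [0, 0, 0], 5], [[-0.1, 2.0, 0], [0, 0, 0], 5], [[-0.1, 1.5, 0], [0, 0, 0], 5], [[0, 0.8, 0], [0, 0, 0], 5], [[0, 0, 0], [0, 0, 0], 5]])

```text
t: 3.9
eef_pos: [488.2, -265.8, 89.1]
tcp_rot: [-1.562, -0.01, -1.348]
ft_force: [-0.4, 0.2, 1.4]
opening: 0.523
```

>>> apply_moves(increments=[[[0, 0, 0], [0, 0, 0], 0.5], [[0, 0, 0], [0, 0, 0], 0.5], [[0, 0, 0], [0, 0, 0], 0.5], [[0, 0, 0], [0, 0, 0], 0.5], [[0, 0, 0], [0, 0, 0], 0.5]])

```text
t: 4.53
eef_pos: [487.9, -266.3, 90.5]
tcp_rot: [-1.563, -0.011, -1.346]
ft_force: [-4.7, -2.6, 0.1]
opening: 0.171
```

Gripped at 16 mm, which matches the bar. Lifting straight up.

>>> apply_moves(increments=[[[0, -1.0, 0], [0, 0, 0], 0.5], [[0, -2.0, 0], [0, 0, 0], 0.5], [[0, -3.0, 0], [0, 0, 0], 0.5], [[0, -3.0, 0], [0, 0, 0], 0.5], [[0, -3.0, 0], [0, 0, 0], 0.5]])

```text
t: 5.15
eef_pos: [486.1, -264.4, 214.1]
tcp_rot: [-1.565, -0.007, -1.347]
ft_force: [0.0, -0.5, -0.9]
opening: 0.164
```

```bash
python3 - <<'E'
from h import *
s=readout.state(); print(s["eef_pos"],np.degrees(s["tcp_rot"]),s["opening"],s["ft_force"])
plan([530,190,240],-93.5,0.5,10)
E
```

```text
[ 486.13557753 -264.36225102  214.12604509] [-89.64568577  -0.41581586 -77.19147145] 0.16431231602775173 [ 0.00943547 -0.54894304 -0.90402473]
[[np.float64(-4.33), np.float64(-0.28), np.float64(1.44)], [np.float64(-0.0), np.float64(1.6), np.float64(0.0)], 0.5]
[[np.float64(-4.37), np.float64(-0.28), np.float64(1.31)], [np.float64(-0.0), np.float64(1.6), np.float64(0.0)], 0.5]
[[np.float64(-4.41), np.float64(-0.28), np.float64(1.19)], [np.float64(-0.0), np.float64(1.6), np.float64(0.0)], 0.5]
[[np.float64(-4.44), np.float64(-0.28), np.float64(1.06)], [np.float64(-0.0), np.float64(1.6), np.float64(0.0)], 0.5]
[[np.float64(-4.47), np.float64(-0.27), np.float64(0.93)], [np.float64(-0.0), np.float64(1.6), np.float64(0.0)], 0.5]
[[np.float64(-4.49), np.float64(-0.27), np.float64(0.81)], [np.float64(-0.0), np.float64(1.6), np.float64(0.0)], 0.5]
[[np.float64(-4.51), np.float64(-0.27), np.float64(0.68)], [np.float64(-0.0), np.float64(1.6), np.float64(0.0)], 0.5]
[[np.float64(-4.53), np.float64(-0.27), np.float64(0.55)], [np.float64(-0.0), np.float64(1.6), np.float64(0.0)], 0.5]
[[np.float64(-4.55), np.float64(-0.26), np.float64(0.42)], [np.float64(-0.0), np.float64(1.6), np.float64(0.0)], 0.5]
[[np.float64(-4.56), np.float64(-0.26), np.float64(0.29)], [np.float64(-0.0), np.float64(1.6), np.float64(0.0)], 0.5]
tot 457.2 [-0.4 16.3  0.4]
```

>>> apply_moves(increments=[[[-3.5, -0.3, 1.3], [0, 1.6, 0], 0.5], [[-4.4, -0.3, 1.3], [0, 1.6, 0], 0.5], [[-4.4, -0.3, 1.2], [0, 1.6, 0], 0.5], [[-4.4, -0.3, 1.0], [0, 1.6, 0], 0.5], [[-4.5, -0.3, 0.9], [0, 1.6, 0], 0.5]])

```text
t: 5.78
eef_pos: [510.1, -41.7, 234.4]
tcp_rot: [-1.553, -0.009, -1.498]
ft_force: [0.5, -0.3, -0.6]
opening: 0.164
```

>>> apply_moves(increments=[[[-4.5, -0.3, 0.8], [0, 1.6, 0], 0.5], [[-4.5, -0.3, 0.7], [0, 1.6, 0], 0.5], [[-4.5, -0.3, 0.6], [0, 1.6, 0], 0.5], [[-4.5, -0.3, 0.4], [0, 1.6, 0], 0.5], [[-3.0, -0.2, 0.2], [0, 1.6, 0], 0.5]])

```text
t: 6.4
eef_pos: [532.9, 178.4, 252.0]
tcp_rot: [-1.547, -0.004, -1.643]
ft_force: [-0.2, 0.3, -2.1]
opening: 0.17
```

```bash
python3 - <<'E'
from h import *
s=readout.state(); p=read_camera("wrist"); print(s["eef_pos"],np.degrees(s["tcp_rot"]),s["opening"])
for n in("dock","slot_seat","lock_grip"):
    for r in nets.mark_of(p,n)[:2]: print(n,r["confidence"],w(p,r["point"],s).round(1),pix(p,w(p,r["point"],s),s).round())
save(p,"w3.png",k=1.4)
for c in("top","side"):
  p=read_camera(c)
  for n in("dock","slot_seat","lock_grip"):
    for r in nets.mark_of(p,n)[:1]: print(c,n,r["confidence"],w(p,r["point"]).round(1))
E
```

```text
[532.8973832  178.43122064 251.98929286] [-88.61055721  -0.20281433 -94.10842779] 0.16981881469529805
dock 0.6 [5.499e+02 2.122e+02 3.000e-01] [[286. 151.]]
slot_seat 0.61 [553.9 273.4  13.1] [[286. 102.]]
top dock 0.61 [772.3 103.3   4.1]
side dock 0.65 [551.5 210.9   1.3]
side slot_seat 0.56 [554.4 268.2   9.3]
side lock_grip 0.71 [788.  -60.6   1.4]
```

View pics/w3.png

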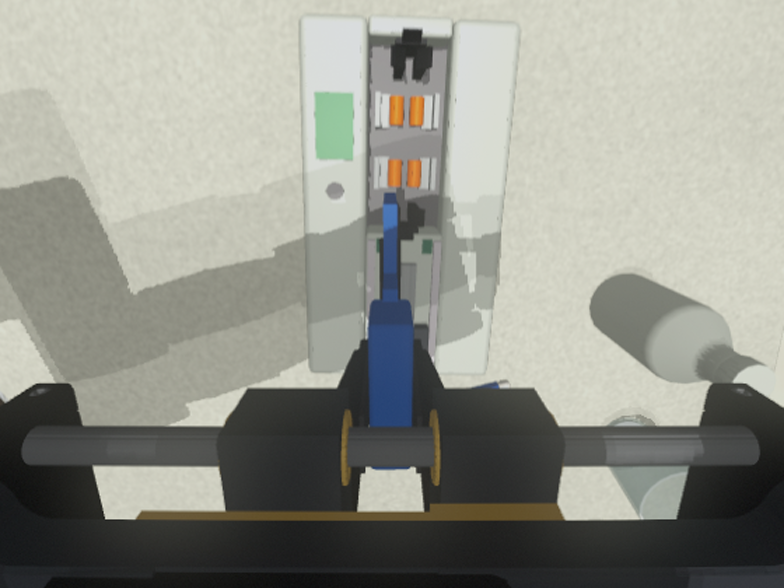

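Wrist view: dock top corners at (302,17), (518,23) and (311,372), (487,373). Orange roller pairs are at (407,110) and (405,173), and the far channel at (411,65). The panel is held straight. The tool has picked up about 1.4° of tilt, which I'll fix before insertion.

```bash
python3 - <<'E'
from h import *
s=readout.state(); p=read_camera("wrist"); k=1.4
P={}
for n,uv,z in(("TL",(302,17),46),("TR",(519,23),46),("wellL",(369,38),46),("wellR",(453,38),46),("wellL2",(366,235),46),("wellR2",(440,235),46),("r1",(407,110),36),("r2",(404.5,173),36),("chan",(411.5,62),69),("chan2",(411,220),69)):
    P[n]=ray(p,np.array(uv)/k,z,s); print(n,P[n].round(1))
d=P["TL"]-P["TR"];print("yaw from far edge",np.degrees(np.arctan2(-d[1],-d[0])))
# crops for close views
a=cv2.resize(p["img"][10:180,215:375],(640,680),interpolation=cv2.INTER_CUBIC)[:600]
t=read_camera("top"); 
cv2.imwrite("pics/w3c.png",a[:,:,::-1])
plan([532,178,252],-94.1,0.5,1)
E
```

```text
TL [485.1 363.3  46. ]
TR [646.7 348.6  46. ]
wellL [533.4 346.   46. ]
wellR [596.7 341.7  46. ]
wellL2 [518.  197.4  46. ]
wellR2 [580.8 192.6  46. ]
r1 [559.5 294.4  36. ]
r2 [554.4 245.4  36. ]
chan [562.5 323.3  69. ]
chan2 [555.5 210.5  69. ]
yaw from far edge -5.176591755991111
[[np.float64(-0.2), np.float64(-0.09), np.float64(-0.12)], [np.float64(-1.3), np.float64(-0.0), np.float64(0.3)], 0.5]
tot 2.5 [-1.3 -0.   0.3]
```

View pics/w3c.png

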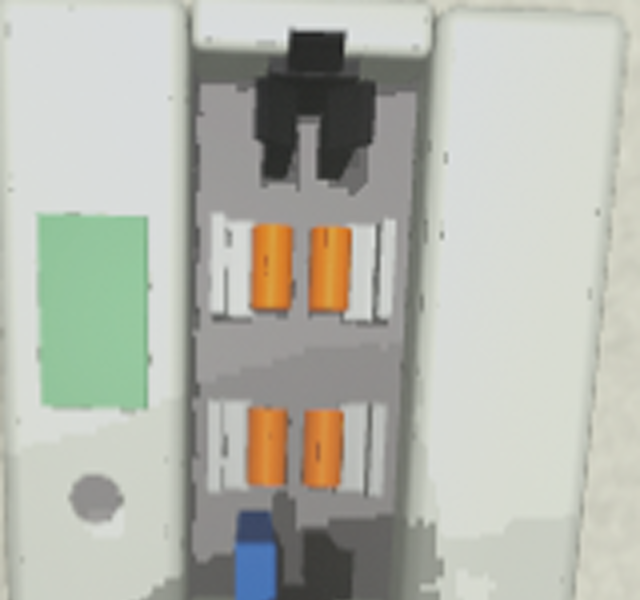

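```bash
python3 - <<'E'
from h import *
s=readout.state(); p=read_camera("wrist"); k=1.4
M=np.array(p["mount"])
def tool(uv,yt):
    n=cv2.undistortPoints(np.array([[np.array(uv)/k]]),K(p),np.array(p["distortion"],float)).ravel()
    d=M[:3,:3]@[n[0],n[1],1]; return M[:3,3]+d*(yt-M[1,3])/d[1]
print("bar end top",tool((391,322),-29.5),"bar end bottom",tool((391,300),.5))
print("shoulder end top",tool((390,206),20.5),"bottom",tool((391,194),80))
im=p["img"].astype(int); m=(im[:,:,2]>im[:,:,0]+40)&(im[:,:,2]>im[:,:,1]+20)
for r in range(130,320,12):
    c=np.nonzero(m[r,240:320])[0]+240
    if len(c): print(r*k,c.min()*k,c.max()*k)
plan([555.6,256,182],-95.9,0.5,5)
E
```

```text
bar end top [-31.2937285 -29.5        -0.6434347] bar end bottom [-29.40980419   0.5         -0.57946949]
shoulder end top [-64.77835975  20.5         -0.97071941] bottom [-65.18448559  80.          -0.42138405]
198.79999999999998 389.2 392.0
215.6 383.59999999999997 396.2
232.39999999999998 383.59999999999997 396.2
249.2 383.59999999999997 396.2
266.0 383.59999999999997 394.79999999999995
282.79999999999995 383.59999999999997 396.2
299.59999999999997 382.2 397.59999999999997
316.4 371.0 410.2
333.2 368.2 411.59999999999997
350.0 368.2 411.59999999999997
366.79999999999995 368.2 411.59999999999997
383.59999999999997 369.59999999999997 411.59999999999997
400.4 369.59999999999997 410.2
417.2 369.59999999999997 410.2
[[np.float64(-1.63), np.float64(1.38), np.float64(0.3)], [np.float64(-0.3), np.float64(0.4), np.float64(0.0)], 0.5]
[[np.float64(-1.63), np.float64(1.38), np.float64(0.3)], [np.float64(-0.3), np.float64(0.4), np.float64(0.0)], 0.5]
[[np.float64(-1.64), np.float64(1.38), np.float64(0.3)], [np.float64(-0.3), np.float64(0.4), np.float64(0.0)], 0.5]
[[np.float64(-1.64), np.float64(1.38), np.float64(0.29)], [np.float64(-0.3), np.float64(0.4), np.float64(0.0)], 0.5]
[[np.float64(-1.64), np.float64(1.38), np.float64(0.29)], [np.float64(-0.3), np.float64(0.4), np.float64(0.0)], 0.5]
tot 108.1 [-1.3  1.8  0.2]
```

>>> apply_moves(increments=[[[-2.5, 0.3, 0.3], [-0.4, 0.4, 0.1], 0.5], [[-2.5, 1.0, 0.3], [-0.4, 0.4, 0.1], 0.5], [[-2.0, 2.0, 0.3], [-0.3, 0.4, 0], 0.5], [[-1.5, 2.0, 0.3], [-0.2, 0.4, 0], 0.5], [[-0.5, 1.5, 0.2], [0, 0.2, 0], 0.5]])

```text
t: 7.78
eef_pos: [556.3, 266.5, 181.9]
tcp_rot: [-1.568, 0.0, -1.676]
ft_force: [0.6, -0.2, -1.5]
opening: 0.166
```

```bash
python3 - <<'E'
from h import *
s=readout.state(); p=read_camera("wrist"); print(s["eef_pos"],np.degrees(s["tcp_rot"]),s["opening"])
plan([557.5,270,172],-95.9,0.5,3)
E
```

```text
[556.34034422 266.51852035 181.89767272] [-8.98513945e+01  1.74902217e-02 -9.60549730e+01] 0.1655012759855683
[[np.float64(-0.13), np.float64(0.27), np.float64(0.04)], [np.float64(-0.0), np.float64(-0.1), np.float64(0.0)], 0.5]
[[np.float64(-0.13), np.float64(0.27), np.float64(0.04)], [np.float64(-0.0), np.float64(-0.1), np.float64(0.0)], 0.5]
[[np.float64(-0.13), np.float64(0.27), np.float64(0.04)], [np.float64(-0.0), np.float64(-0.1), np.float64(0.0)], 0.5]
tot 8.9 [-0.  -0.2  0. ]
```

>>> apply_moves(increments=[[[-0.15, 0.3, 0.05], [0, 0, 0], 0.5], [[-0.15, 0.3, 0.05], [0, 0, 0], 0.5], [[-0.1, 0.3, 0], [0, 0, 0], 0.5], [[0, 0, 0], [0, 0, 0], 0.5], [[0, 0, 0], [0, 0, 0], 0.5]])

```text
t: 8.45
eef_pos: [557.9, 269.2, 171.7]
tcp_rot: [-1.569, -0.0, -1.678]
ft_force: [0.2, -0.1, -1.1]
opening: 0.166
```

```bash
python3 - <<'E'
from h import *
s=readout.state(); p=read_camera("wrist"); print(s["eef_pos"],np.degrees(s["tcp_rot"]),s["opening"])
cv2.imwrite("pics/w4.png",cv2.resize(p["img"][60:260,170:400],None,fx=3,fy=3,interpolation=cv2.INTER_CUBIC)[:,:,::-1])
E
```

```text
[557.88293039 269.18800831 171.73000632] [-8.98902658e+01 -1.50890154e-02 -9.61326201e+01] 0.16644491259318775
```

View pics/w4.png

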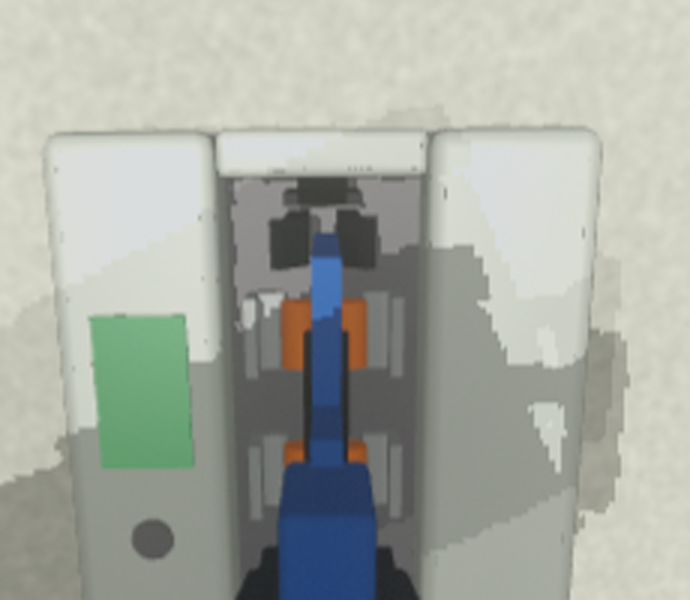

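The panel edge at crop x≈326 lines up with the channel gap (≈324) and the rollers (≈324.5), within about 0.5 mm. Descending to just above the rollers.

>>> apply_moves(increments=[[[0, 1.2, -0.03], [0, 0, 0], 0.5], [[0, 1.3, 0], [0, 0, 0], 0.5], [[0, 1.3, 0], [0, 0, 0], 0.5], [[0, 1.0, 0], [0, 0, 0], 0.5], [[0, 0.7, 0], [0, 0, 0], 0.5]])

```text
t: 9.12
eef_pos: [557.4, 269.1, 112.5]
tcp_rot: [-1.569, -0.001, -1.678]
ft_force: [0.4, 0.2, -1.0]
opening: 0.166
```

```bash
python3 - <<'E'
from h import *
s=readout.state(); p=read_camera("wrist"); print(s["eef_pos"],np.degrees(s["tcp_rot"]),s["opening"],s["ft_force"])
E
```

```text
[557.38746904 269.08326505 112.53616891] [-8.99225869e+01 -3.04167190e-02 -9.61326440e+01] 0.16612856738567522 [ 0.39885486  0.18751183 -1.00829082]
```

The ends are in the channels with no side force. Pressing down.

>>> apply_moves(increments=[[[0, 0.5, 0], [0, 0, 0], 0.5], [[0, 0.5, 0], [0, 0, 0], 0.5], [[0, 0.5, 0], [0, 0, 0], 0.5], [[0, 0.3, 0], [0, 0, 0], 0.5], [[0, 0.2, 0], [0, 0, 0], 0.5]])

```text
t: 9.8
eef_pos: [557.5, 269.6, 92.7]
tcp_rot: [-1.569, 0.0, -1.677]
ft_force: [-1.7, 7.0, 7.4]
opening: 0.163
```

>>> apply_moves(increments=[[[0, 0.2, 0], [0, 0, 0], 0.5], [[0, 0.3, 0], [0, 0, 0], 0.5], [[0, 0.3, 0], [0, 0, 0], 0.5], [[0, 0, 0], [0, 0, 0], 0.5], [[0, 0, 0], [0, 0, 0], 0.5]])

```text
t: 10.42
eef_pos: [557.5, 269.9, 92.6]
tcp_rot: [-1.566, 0.002, -1.677]
ft_force: [-0.1, 0.8, -4.8]
opening: 0.167
```

```bash
python3 - <<'E'
from h import *
s=readout.state(); p=read_camera("wrist"); print(s["eef_pos"],np.degrees(s["tcp_rot"]),s["opening"],s["ft_force"])
cv2.imwrite("pics/w5.png",cv2.resize(p["img"][60:260,170:400],None,fx=3,fy=3,interpolation=cv2.INTER_CUBIC)[:,:,::-1])
E
```

```text
[557.45473715 269.85573208  92.57287899] [-89.70914455   0.09776726 -96.08516789] 0.16662874942197994 [-0.09187323  0.7956418  -4.81205484]
```

>>> apply_moves(increments=[[[0, 0, 0], [0, 0, 0], 4.5], [[0, 0, 0], [0, 0, 0], 4.5], [[0, 0, 0], [0, 0, 0], 4.5], [[0, 0, 0], [0, 0, 0], 4.5], [[0, -0.3, 0], [0, 0, 0], 4.5]])

```text
t: 11.1
eef_pos: [559.3, 270.1, 96.5]
tcp_rot: [-1.562, 0.003, -1.677]
ft_force: [0.2, -0.5, 0.7]
opening: 0.471
```

>>> apply_moves(increments=[[[0, -2, 0], [-0.2, 0, 0], 4.5], [[0, -3, 0], [0, 0, 0], 4.5], [[0, -3, 0], [0, 0, 0], 4.5], [[0, -2, 0], [0, 0, 0], 4.5], [[0, 0, 0], [0, 0, 0], 4.5]])

```text
t: 11.72
eef_pos: [558.7, 269.8, 200.2]
tcp_rot: [-1.565, 0.003, -1.677]
ft_force: [-0.3, 0.2, 0.1]
opening: 0.473
```

```bash
python3 - <<'E'
from h import *
s=readout.state(); print(s["eef_pos"],np.degrees(s["tcp_rot"]),s["opening"],s["ft_force"])
for c in("side","wrist","top"):
  p=read_camera(c)
  for n in("panel_blue","lock_grip"):
    for r in nets.mark_of(p,n)[:2]: print(c,n,r["confidence"],w(p,r["point"],s).round(1),pix(p,w(p,r["point"],s),s).round())
  if c=="wrist": save(p,"w6.png")
  if c=="side": save(p,"s6.png",(215,180,335,330),4)
plan([545,60,222],-95.9,4.5,5)
a=cv2.imread("pics/w6.png");b=cv2.imread("pics/s6.png")
cv2.imwrite("pics/m6.png",np.hstack([cv2.resize(b[:,:],(336,420)),a[:,60:500]]))
E
```

```text
[558.6871582  269.7692401  200.21430394] [-89.67869333   0.18677363 -96.11067961] 0.4730398943663852 [-0.32900871  0.17967623  0.0674409 ]
side panel_blue 0.74 [553.3 269.1   9.3] [[264. 286.]]
side panel_blue 0.74 [ 349.7 -208.9   -3.5] [[336. 199.]]
side lock_grip 0.52 [543.7  90.3  95.3] [[275. 223.]]
wrist panel_blue 0.79 [560.9 270.7  14.5] [[280. 189.]]
wrist lock_grip 0.66 [541.5  94.4 101.1] [[281. 371.]]
top panel_blue 0.63 [ 353.3 -207.2    3.5] [[353. 292.]]
top panel_blue 0.54 [ 356.4 -413.5   -2.2] [[424. 292.]]
top lock_grip 0.87 [540.9  99.6 107.9] [[247. 224.]]
top lock_grip 0.63 [ 757.7 -203.5   -1. ] [[350. 159.]]
[[np.float64(4.19), np.float64(-0.48), np.float64(0.19)], [np.float64(-0.0), np.float64(-0.0), np.float64(-0.0)], 4.5]
[[np.float64(4.19), np.float64(-0.48), np.float64(0.18)], [np.float64(-0.0), np.float64(-0.0), np.float64(-0.0)], 4.5]
[[np.float64(4.19), np.float64(-0.48), np.float64(0.18)], [np.float64(-0.0), np.float64(-0.0), np.float64(-0.0)], 4.5]
[[np.float64(4.19), np.float64(-0.48), np.float64(0.18)], [np.float64(-0.0), np.float64(-0.0), np.float64(-0.0)], 4.5]
[[np.float64(4.2), np.float64(-0.48), np.float64(0.17)], [np.float64(-0.0), np.float64(-0.0), np.float64(-0.0)], 4.5]
tot 211.3 [-0.1 -0.2 -0.1]
```

View pics/m6.png

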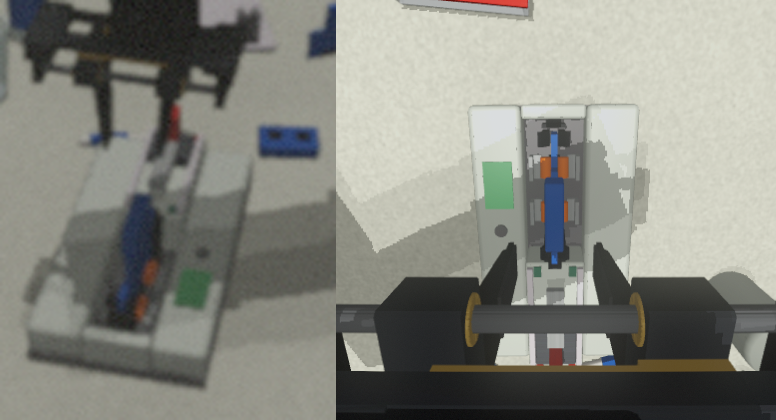

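The panel is upright in the slot (wrist view, bar at (553,215) between rollers and channels). TCP stopped hard at 92.6 mm against about 92.5 expected for home. Now the red lock grip.

>>> apply_moves(increments=[[[4.2, -0.5, 0], [0, 0, 0], 4.5], [[4.2, -0.5, 0], [0, 0, 0], 4.5], [[4.2, -0.3, 0], [-0.2, 0, 0], 4.5], [[4.2, 0, 0], [-0.2, 0, 0], 4.5], [[3.2, 0, 0], [0, 0, 0], 4.5]])

```text
t: 12.8
eef_pos: [536.2, 67.0, 209.8]
tcp_rot: [-1.577, 0.001, -1.673]
ft_force: [-0.6, 1.6, 0.9]
opening: 0.476
```

```bash
python3 - <<'E'
from h import *
s=readout.state(); print(s["eef_pos"],np.degrees(s["tcp_rot"]),s["opening"],s["ft_force"])
p=read_camera("wrist"); k=1.4
for n in("lock_grip",):
    for r in nets.mark_of(p,n)[:2]: print(n,r["confidence"],w(p,r["point"],s).round(1),pix(p,w(p,r["point"],s),s).round())
im=p["img"].astype(int); m=((im[:,:,0]>im[:,:,1]+50)&(im[:,:,0]>im[:,:,2]+50)).astype(np.uint8)
for q in cv2.connectedComponentsWithStats(m)[2][1:]:
    if q[4]>60: print(q, ray(p,(q[0],q[1]),113,s).round(1), ray(p,(q[0]+q[2],q[1]+q[3]),113,s).round(1))
save(p,"w7.png",k=1.4)
E
```

```text
[536.18925413  67.01169028 209.84956844] [-9.03356130e+01  7.65117008e-02 -9.58818281e+01] 0.47637380289528036 [-0.64495443  1.59355291  0.89879309]
lock_grip 0.77 [542.1  95.8  99.6] [[284. 177.]]
[265   0  12  25 280] [541.6 231.4 113. ] [548.6 214.1 113. ]
[284   0  12  24 282] [555.5 229.9 113. ] [562.9 213.3 113. ]
[273 162  16  33 477] [534.5 112.1 113. ] [545.3  82.2 113. ]
[296 190   7   9  63] [551.7  86.  113. ] [557.1  77.4 113. ]
```

View pics/w7.png

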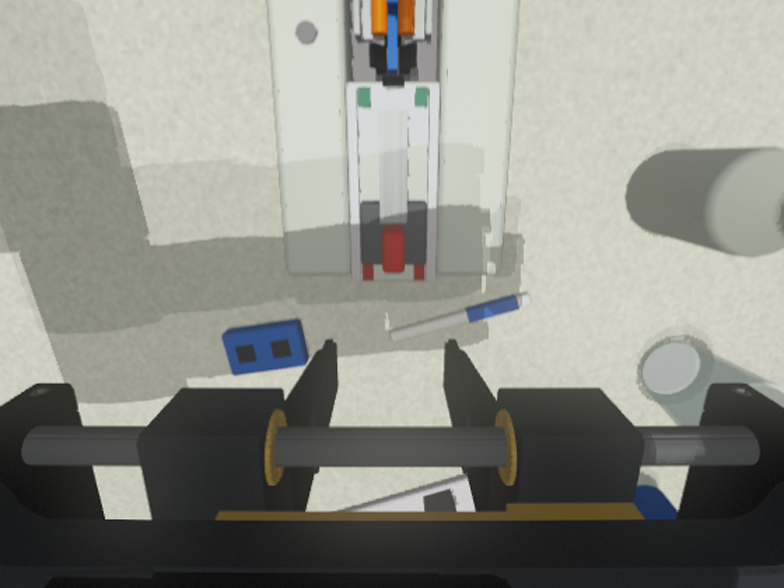

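The red grip is at (393,248), its top spanning y≈82–108, x≈540. The lock is near the red marks (out). Moving over it and down.

>>> apply_moves(increments=[[[-1.5, 1.0, 0.1], [0.3, 0, 0], 4.5], [[-1.2, 2.0, 0.1], [0, 0, 0], 4.5], [[-0.2, 3.0, 0], [0, 0, 0], 4.5], [[0, 2.0, 0], [0, 0, 0], 4.5], [[0, 0.2, 0], [0, 0, 0], 4.5]])

```text
t: 13.52
eef_pos: [541.5, 103.6, 123.0]
tcp_rot: [-1.571, 0.002, -1.672]
ft_force: [-0.1, -0.1, 0.2]
opening: 0.472
```

```bash
python3 - <<'E'
from h import *
plan([541,95.5,86],-95.9,4.5,3)
s=readout.state(); print(s["eef_pos"],np.degrees(s["tcp_rot"]),s["opening"],s["ft_force"])
p=read_camera("wrist")
for r in nets.mark_of(p,"lock_grip")[:2]: print(r["confidence"],w(p,r["point"],s).round(1),pix(p,w(p,r["point"],s),s).round())
E
```

```text
[[np.float64(0.27), np.float64(1.23), np.float64(0.01)], [np.float64(0.0), np.float64(0.0), np.float64(-0.0)], 4.5]
[[np.float64(0.27), np.float64(1.23), np.float64(0.01)], [np.float64(0.0), np.float64(0.0), np.float64(-0.0)], 4.5]
[[np.float64(0.27), np.float64(1.23), np.float64(0.01)], [np.float64(0.0), np.float64(0.0), np.float64(-0.0)], 4.5]
tot 37.9 [ 0.   0.1 -0.1]
[541.46764101 103.63150041 122.98098413] [-90.00846882   0.11778013 -95.79110065] 0.4723165811423433 [-0.07729518 -0.07575551  0.21230671]
0.98 [544.3  93.5  98.4] [[286. 259.]]
```

>>> apply_moves(increments=[[[0.4, 1.2, 0.1], [0, 0, 0], 4.5], [[0.3, 1.3, 0], [0, 0, 0], 4.5], [[0.1, 1.0, 0], [0, 0, 0], 4.5], [[0, 0, 0], [0, 0, 0], 4.5], [[0, 0, 0], [0, 0, 0], 0.5]])

```text
t: 14.25
eef_pos: [543.1, 94.9, 88.2]
tcp_rot: [-1.567, 0.003, -1.673]
ft_force: [-0.7, -0.5, 1.0]
opening: 0.413
```

>>> apply_moves(increments=[[[0, 0, 0], [0, 0, 0], 0.5], [[0, 0, 0], [0, 0, 0], 0.5], [[0, 0, 0], [0, 0, 0], 0.5], [[0, 0, 0], [0, 0, 0], 0.5], [[0, 0, 0], [0, 0, 0], 0.5]])

```text
t: 14.88
eef_pos: [540.3, 95.2, 88.6]
tcp_rot: [-1.572, 0.002, -1.672]
ft_force: [0.6, -0.3, -2.8]
opening: 0.144
```

>>> apply_moves(increments=[[[-0.8, 0, 0], [0, 0, 0], 0.5], [[-1.0, 0, 0], [0, 0, 0], 0.5], [[-1.0, 0, 0], [0, 0, 0], 0.5], [[-1.0, 0, 0], [0, 0, 0], 0.5], [[-0.5, 0, 0], [0, 0, 0], 0.5]])

```text
t: 15.5
eef_pos: [544.8, 140.8, 88.6]
tcp_rot: [-1.573, 0.001, -1.671]
ft_force: [-1.6, -2.9, -1.2]
opening: 0.144
```

>>> apply_moves(increments=[[[-0.6, 0, 0], [0, 0, 0], 0.5], [[-0.6, 0, 0], [0, 0, 0], 0.5], [[-0.5, 0, 0], [0, 0, 0], 0.5], [[-0.4, 0, 0], [0, 0, 0], 0.5], [[-0.3, 0, 0], [0, 0, 0], 0.5]])

```text
t: 16.12
eef_pos: [545.6, 149.9, 88.6]
tcp_rot: [-1.579, -0.023, -1.666]
ft_force: [-1.4, -25.9, 3.0]
opening: 0.145
```

Stopped at 55 mm of travel with 26 N, which fits the end stop. Relaxing, releasing, and checking from above.

>>> apply_moves(increments=[[[0, 0, 0], [0, 0, 0], 0.5], [[0, 0, 0], [0, 0, 0], 4], [[0, 0, 0], [0, 0, 0], 4], [[0, 0, 0], [0, 0, 0], 4], [[0, 0, 0], [0.3, 0, -0.5], 4]])

```text
t: 16.75
eef_pos: [546.5, 150.5, 89.1]
tcp_rot: [-1.571, -0.031, -1.668]
ft_force: [-0.6, 0.7, -0.1]
opening: 0.415
```

>>> apply_moves(increments=[[[0, -2, 0], [0.3, 0, -0.5], 4], [[0, -3, 0], [0, 0, 0], 4], [[0.5, -3, 0], [0, 0, 0], 4], [[3, -2, 0], [0, 0, 0], 4], [[2, 0, 0], [0, 0, 0], 4]])

```text
t: 17.38
eef_pos: [540.8, 100.2, 193.7]
tcp_rot: [-1.565, -0.042, -1.665]
ft_force: [-0.4, 0.8, -0.0]
opening: 0.423
```

```bash
python3 - <<'E'
from h import *
s=readout.state(); print(s["eef_pos"],np.degrees(s["tcp_rot"]),s["opening"],s["ft_force"])
p=read_camera("wrist")
for n in("lock_grip","panel_blue","slot_seat"):
  for r in nets.mark_of(p,n)[:1]: print(n,r["confidence"],w(p,r["point"],s).round(1),pix(p,w(p,r["point"],s),s).round())
q=read_camera("side")
for n in("panel_amber","lock_grip"):
  for r in nets.mark_of(q,n)[:1]: print(n,r["confidence"],w(q,r["point"]).round(1))
a=cv2.resize(p["img"][0:240,190:370],(450,600),interpolation=cv2.INTER_CUBIC); b=cv2.resize(q["img"][190:320,225:300],(346,600),interpolation=cv2.INTER_CUBIC)
cv2.imwrite("pics/w8.png",np.hstack([a,b])[:,:,::-1])
E
```

```text
[540.8140291  100.16216456 193.70834017] [-89.69085709  -2.41479399 -95.39210725] 0.4229336916090458 [-0.40736371  0.78143353 -0.03710638]
lock_grip 0.92 [547.7 140.8  97.4] [[283. 162.]]
panel_blue 0.74 [561.5 270.1  11.7] [[283.  10.]]
slot_seat 0.85 [557.1 275.7  13.9] [[278.   3.]]
panel_amber 0.41 [ 755.9 -200.    -0.9]
lock_grip 0.75 [548.1 136.5  98. ]
```

View pics/w8.png

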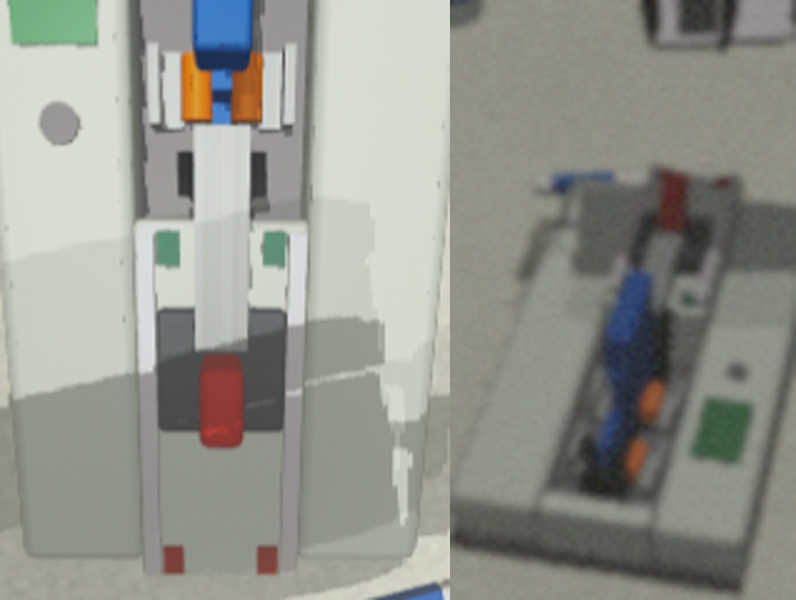

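The tongue now covers the shoulder, with its tip at crop row 125. The carriage front (row 310) is short of the green marks (row 247), so I'll measure whether this is the end stop.

```bash
python3 - <<'E'
from h import *
s=readout.state(); p=read_camera("wrist")
O=np.array([557.5,270]); u=np.array([.103,.995])
def loc(uv,z,p,s): return round(float((ray(p,uv,z,s)[:2]-O)@u),1)
c=lambda x,y:(190+x/2.5,y/2.5)
for n,xy,z in(("tip",(222,125),84),("carF",(222,311),75),("carR",(180,430),75),("gripF",(222,353),100),("gripR",(222,424),113),("gripRb",(222,446),113),("green far",(167,232),60),("green near",(167,265),60),("red far",(175,546),60),("red near",(175,573),60),("deck far",(220,220),60),("deck near",(220,574),60),("dock near edge",(80,556),46)):
    print(n,loc(c(*xy),z,p,s))
# w7, from its pose
s7=dict(eef_pos=np.array([536.19,67.01,209.85]),tcp_rot=np.radians([-90.336,.0765,-95.882])); k=1.4
print("start")
for n,xy,z in(("carF",(393,201),75),("carR",(375,265),75),("gripRb",(393,272),113),("tip?",(393,110),84),("green far",(364,88),60),("green near",(364,107),60),("red near",(368,280),60),("deck far",(393,82),60)):
    print(n,loc(np.array(xy)/k,z,p,s7))
E
```

```text
tip -42.7
carF -99.8
carR -142.0
gripF -111.0
gripR -131.3
gripRb -138.4
green far -74.1
green near -85.2
red far -193.0
red near -204.8
deck far -69.9
deck near -205.1
dock near edge -203.3
start
carF -147.6
carR -192.1
gripRb -187.5
tip? -91.2
green far -75.3
green near -87.0
red near -207.1
deck far -71.7
```

Measured travel is about 49 mm, with the fingers slipping about 5 mm at the end, so I'm not certain this is the end stop. I'll re-grip and push again slowly.

```bash
python3 - <<'E'
from h import *
plan([545,145,125],-95.9,4,5)
E
```

```text
[[np.float64(-0.93), np.float64(1.3), np.float64(0.01)], [np.float64(-0.0), np.float64(0.1), np.float64(0.5)], 4]
[[np.float64(-0.92), np.float64(1.31), np.float64(0.01)], [np.float64(-0.0), np.float64(0.1), np.float64(0.5)], 4]
[[np.float64(-0.91), np.float64(1.31), np.float64(0.01)], [np.float64(-0.0), np.float64(0.1), np.float64(0.5)], 4]
[[np.float64(-0.9), np.float64(1.32), np.float64(0.0)], [np.float64(-0.0), np.float64(0.1), np.float64(0.5)], 4]
[[np.float64(-0.89), np.float64(1.33), np.float64(0.0)], [np.float64(-0.0), np.float64(0.1), np.float64(0.5)], 4]
tot 80.0 [-0.1  0.5  2.4]
```

>>> apply_moves(increments=[[[-1.2, 1.3, 0], [0, 0.1, 0.6], 4], [[-1.2, 1.4, 0], [0, 0.1, 0.6], 4], [[-1.0, 1.4, 0], [0, 0.1, 0.6], 4], [[-0.7, 1.4, 0], [0, 0.1, 0.6], 4], [[0, 0.8, 0], [0, 0, 0], 4]])

```text
t: 18.4
eef_pos: [543.9, 144.9, 121.9]
tcp_rot: [-1.571, 0.002, -1.67]
ft_force: [0.1, -0.8, 0.6]
opening: 0.421
```

```bash
python3 - <<'E'
from h import *
s=readout.state(); print(np.degrees(s["tcp_rot"]))
plan([545,144.5,87],-95.9,4,4)
p=read_camera("wrist")
for r in nets.mark_of(p,"lock_grip")[:1]: print(r["confidence"],w(p,r["point"],s).round(1))
E
```

```text
[-90.01565695   0.12546201 -95.70417358]
[[np.float64(0.01), np.float64(0.87), np.float64(0.03)], [np.float64(0.0), np.float64(0.0), np.float64(-0.0)], 4]
[[np.float64(0.01), np.float64(0.87), np.float64(0.03)], [np.float64(0.0), np.float64(0.0), np.float64(-0.0)], 4]
[[np.float64(0.01), np.float64(0.87), np.float64(0.03)], [np.float64(0.0), np.float64(0.0), np.float64(-0.0)], 4]
[[np.float64(0.01), np.float64(0.87), np.float64(0.03)], [np.float64(0.0), np.float64(0.0), np.float64(-0.0)], 4]
tot 34.9 [ 0.   0.2 -0.1]
0.73 [546.9 139.8  99.9]
```

>>> apply_moves(increments=[[[0.1, 1.2, 0.1], [0, 0, 0], 4], [[0.1, 1.3, 0], [0, 0, 0], 4], [[0, 1.0, 0], [0, 0, 0], 4], [[0, 0, 0], [0, 0, 0], 0.5], [[0, 0, 0], [0, 0, 0], 0.5]])

```text
t: 19.12
eef_pos: [545.1, 141.5, 85.2]
tcp_rot: [-1.571, 0.002, -1.672]
ft_force: [0.7, -0.5, 0.2]
opening: 0.27
```

>>> apply_moves(increments=[[[0, 0, 0], [0, 0, 0], 0.5], [[0, 0, 0], [0, 0, 0], 0.5], [[0, 0, 0], [0, 0, 0], 0.5], [[0, 0, 0], [0, 0, 0], 0.5], [[0, 0, 0], [0, 0, 0], 0.5]])

```text
t: 19.75
eef_pos: [544.9, 141.6, 85.5]
tcp_rot: [-1.57, 0.002, -1.671]
ft_force: [-0.8, 0.6, -1.2]
opening: 0.148
```

>>> apply_moves(increments=[[[-0.3, 0, 0], [0, 0, 0], 0.5], [[-0.3, 0, 0], [0, 0, 0], 0.5], [[-0.3, 0, 0], [0, 0, 0], 0.5], [[-0.3, 0, 0], [0, 0, 0], 0.5], [[-0.3, 0, 0], [0, 0, 0], 0.5]])

```text
t: 20.38
eef_pos: [545.0, 143.1, 85.5]
tcp_rot: [-1.576, -0.018, -1.668]
ft_force: [-1.4, -25.0, 2.3]
opening: 0.146
```

```bash
python3 - <<'E'
from h import *
p=read_camera("wrist")
s=dict(eef_pos=np.array([540.81,100.16,193.71]),tcp_rot=np.radians([-89.691,-2.415,-95.392]))
O=np.array([557.5,270]); u=np.array([.103,.995])
def P(l,z): 
    q=pix(p,[*(O+l*u),z],s)[0]; return ((q-[190,0])*2.5).round(0)
for l,z in((-30,122),(-30,92),(-35,92),(-35,72),(-40,72),(-40,84),(-43,84),(-38,84),(-65,72),(-65,69),(-25,36),(-74,46),(-74,60),(-210,60)): print(l,z,P(l,z))
E
```

```text
-30 122 [225.  48.]
-30 92 [224.  71.]
-35 92 [224.  90.]
-35 72 [223. 101.]
-40 72 [223. 118.]
-40 84 [224. 112.]
-43 84 [224. 123.]
-38 84 [224. 105.]
-65 72 [223. 200.]
-65 69 [223. 201.]
-25 36 [223.  88.]
-74 46 [222. 230.]
-74 60 [222. 229.]
-210 60 [219. 581.]
```

Projection check: the bar's end and body edge fall where a home panel predicts (rows 71, 90 and 101). The tongue tip is at about −43 mm, 8 mm short of the panel body at −35. So it covers the shoulder and touches nothing there, and the second hard stop at the same place is the end stop. Releasing and retreating.

>>> apply_moves(increments=[[[-0.1, 0, 0], [0, 0, 0], 0.5], [[0, 0, 0], [0, 0, 0], 4], [[0, 0, 0], [0, 0, 0], 4], [[0, 0, 0], [0, 0, 0], 4], [[0, 0, 0], [0, 0, 0], 4]])

```text
t: 21.05
eef_pos: [545.8, 143.2, 86.2]
tcp_rot: [-1.574, -0.019, -1.669]
ft_force: [0.5, -0.7, -0.5]
opening: 0.415
```

>>> apply_moves(increments=[[[0, -2, 0], [0.2, 0, 0.5], 4], [[0, -3, 0], [0, 0, 0.5], 4], [[0.5, -3, 0], [0, 0, 0.5], 4], [[3, -2, 0], [0, 0, 0.5], 4], [[2, 0, 0], [0, 0, 0], 4]])

```text
t: 21.68
eef_pos: [540.8, 89.4, 194.4]
tcp_rot: [-1.566, 0.02, -1.665]
ft_force: [-0.2, 0.7, -0.1]
opening: 0.423
```

```bash
python3 - <<'E'
from h import *
s=readout.state(); print(s["eef_pos"],np.degrees(s["tcp_rot"]),s["ft_force"])
p=read_camera("wrist")
for r in nets.mark_of(p,"lock_grip")[:1]: print(r["confidence"],w(p,r["point"],s).round(1))
O=np.array([557.5,270]); u=np.array([.103,.995])
x=lambda l,z:((pix(p,[*(O+l*u),z],s)[0]-[190,0])*2.5).round(0)
for l,z in((-35,92),(-35,72),(-43,84),(-38,84),(-88,75),(-100,75)): print(l,z,x(l,z))
q=read_camera("side")
a=cv2.resize(p["img"][0:240,190:370],(450,600),interpolation=cv2.INTER_CUBIC); b=cv2.resize(q["img"][140:320,225:330],(350,600),interpolation=cv2.INTER_CUBIC)
cv2.imwrite("pics/w9.png",np.hstack([a,b])[:,:,::-1])
E
```

```text
[540.80007888  89.3869565  194.41243479] [-89.71573766   1.14750022 -95.42363848] [-0.22629412  0.65831897 -0.12792163]
0.7 [548.1 143.1  98.2]
-35 92 [220.  81.]
-35 72 [220.  97.]
-43 84 [220. 115.]
-38 84 [220.  98.]
-88 75 [219. 262.]
-100 75 [219. 298.]
```

View pics/w9.png

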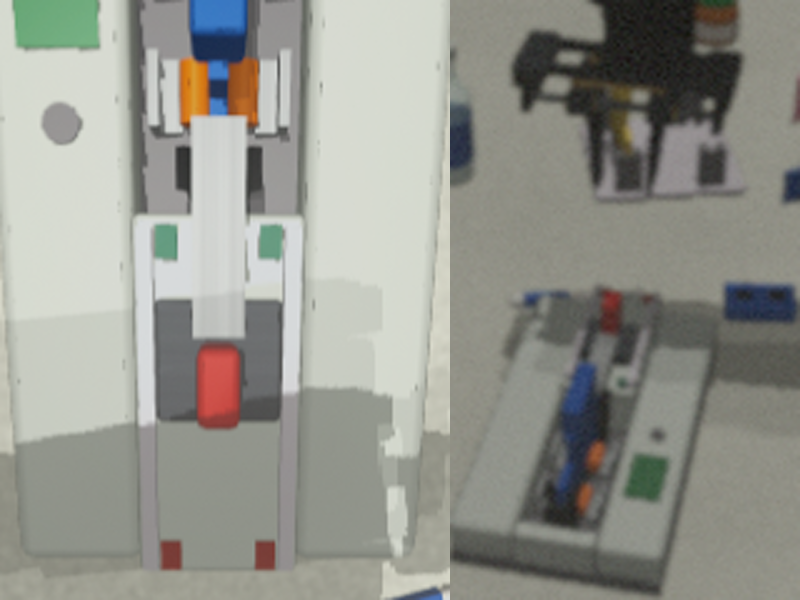

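The final view shows the tongue over the blue shoulder (tip at (220,118)), the panel upright, the yellow panel still in the rack, and the gripper clear. Handing in.

```bash
python3 -c "
from h import *
print(env.job_done(), readout.state()['t'])"
```

```text
the job is handed in; nothing more can be done
the job is handed in; nothing more can be done
```

I lifted the blue panel out of the rack, pressed it down into the clip slot, and then slid the red lock in until it stopped. I handed the job in at about 22 s with the gripper clear.

- **Panel home:** Under a further push the tool stopped hard at 92.6 mm, against about 92.5 mm expected with the panel home. The last pictures show the panel upright, with its edges where a home panel should project.
- **Lock in:** The tongue lies over the panel's shoulder, with its tip about 8 mm short of the panel body. Two separate pushes ended hard at the same place at about 25 N. The fingers slipped roughly 5 mm on the grip during the first push.
- **Check that disagreed:** The lock's carriage stopped about 14 mm short of the green marks, and I measured only about 49 mm of travel. I took this as the end stop because of the two hard stops and the clear gap ahead of the tip. It implies the lock started about 11 mm in, which I could not confirm separately.
- **Other things:** The yellow panel is still in the rack. The arm did not touch any of the bystanders, but I did not re-measure them at the end.

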